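# Open the oval-die bay of a bypass-door die cabinet

### The job

The oval cutting die on the roof of the small cabinet belongs in the end bay right below it. Open that bay: slide its door by the pull as far as it goes behind the middle door, then let go. Leave the other two doors where they are.

Things in the scene. Friction and masses are not known exactly. Their poses are not given: they have to be found in the camera images.
- left_pull (a point): Upright dark steel bar pull of a grey cabinet's left end door (plywood, rear track): 12 mm wide along y, 10 along x, 44 to 112 mm above the board, space beside and above. Site: bar's centre, 20 mm below its top; axes as middle_pull. In middle_pull's frame shut at y = +192 mm, starts up to 20 mm ajar, slides inward to its stop at +88 mm; about 2 N moves it, it stays where left.
- right_pull (a point): Bar pull of the right end door (rear track), mirror image of the left: in middle_pull's frame shut at y = -192 mm, starts up to 20 mm ajar, slides inward to its stop at -88 mm. Two arms 10 mm wide along y carry each bar; the bars' centres stand 38 mm in front of the edge of the cabinet's roof. Site: bar's centre, 20 mm below its top; axes as middle_pull.
- middle_pull (a point): The same bar pull on the middle door, which runs in the front track, starts centred and can also slide. Site: bar's centre, 20 mm below its top, 92 mm above the board. x: level, into the cabinet, away from the robot; y: along the doors, to the left; z: up. The three pulls stand in line along y. Cabinet: fixed, 420 x 155 x 120 mm. A solid press arm overhangs the board's far right.
- oval_die: Oval ring of strip steel, 105 x 66 mm, 30 mm high, lying on the cabinet's roof over the left or the right end bay, at least 60 mm behind the roof's front edge. Origin: centre of its underside, 120 mm above the board; x along its length (roughly along the doors), z up. Over the other end bay lies a straight-sided die, 90 x 62 x 30 mm (not listed).

How it is judged:
At the end, for the whole second after the job is handed in: The pull of the end door under the oval die stands within 103 mm of the middle pull along the doors (15 mm or less short of its stop); the other end door has moved less than 15 mm and the middle door less than 12 mm from their starts (((y of oval_die in the frame of middle_pull above 0 m and y of left_pull in the frame of middle_pull below 0.103 m and distance of right_pull from where it was at the start of the episode below 0.015 m) or (y of oval_die in the frame of middle_pull below 0 m and y of right_pull in the frame of middle_pull above -0.103 m and distance of left_pull from where it was at the start of the episode below 0.015 m)) and distance of middle_pull from where it was at the start of the episode below 0.012 m); the robot touches nothing.
It fails at once if the end door under the other die is slid open (30 mm or more) ((y of oval_die in the frame of middle_pull above 0 m and distance of right_pull from where it was at the start of the episode above 0.03 m) or (y of oval_die in the frame of middle_pull below 0 m and distance of left_pull from where it was at the start of the episode above 0.03 m)).
It fails at once if the middle door is slid 30 mm or more (distance of middle_pull from where it was at the start of the episode above 0.03 m).
It also fails if it takes over 32 s, if anything falls off the work surface, if the arm or the gripper's body presses on something with over 40 N, if the wrist force passes 120 N, or if a joint passes its speed limit or range.

### The arm

A 6-joint arm with a two-finger parallel gripper is mounted at the origin on a cart in front of the work surface, level with it; the furniture and walls round the work are solid. World frame = base frame: x ahead of the robot, y to its left, z up, the work surface at z = 0. Lengths are in m, angles in rad, forces in N, time in s.
With the tool pointing down it reaches from about 0.225 to 0.875 m from the base axis. Payload 3.4 kg.
Tool frame: the origin (TCP) lies at the very end of the fingers, on their centre line; the grasp point (between the pads) lies 19 mm behind it (manip.hold_point_z is the distance from the TCP to the grasp point, in m); z points along the fingers, x is the direction in which the jaws open and shut, and the axes are right-handed (so a half turn about z gives the same grasp; the last joint's range is limited). The gripper opens to 85 mm and grips with 20 to 120 N. Pads are 22 mm wide; open, the fingers measure 114 mm over their backs; the gripper's body (76 mm by 85 mm) begins 54 mm behind the grasp point. The pads swing forward as they close: fully open they stand 13 mm farther back than shut.
Start: joints at [-1.365, 0.276, 1.505, -0, 1.361, -0.121], TCP at [0.185, -0.545, 0.231] pointing down, gripper open.
Joint ranges: [-2.89, 2.89], [-0.75, 2.08], [0.22, 2.7], [-1.18, 4.32], [0.11, 2.71], [-2.7, 2.7]. Speed limits (rad/s): [2.57, 2.57, 3.14, 3.14, 3.14, 3.14].

### API

Orientations are given as a unit quaternion [w, x, y, z].
In Python, from rig import telemetry, cams, manip, finder gives the robot as it stands. The module is installed in compiled form; this text tells all that it offers.
- The arm moves only by the tool carry_out, never from a script. Its argument "rows" is a list that holds one entry, the list of rows, each a list of 5 numbers: the gripper's target within -1 to 1 (fully open at 1, half-way at 0, shut at -1), then the shift along the world's x, y, z in cm, then the turn about the world's z in rad. A call has 1 to 12 rows; each row shifts and turns the commanded pose from where the row before left it; what a row does not reach is not made up. A row lasts 1/10 s, in which the tool goes at most 50 mm and 8.59 degrees, less where a joint would pass 70% of its speed; a pose out of reach is approached as far as the arm can. A call with a gripper value outside its range is refused whole. The fingers move at their own pace and stop on an object; "force" is the grip in N (left out, the last holds). Time passes only in rows, so rows that do not move let the fingers close. It gives the time, the measured TCP pose, the force and the opening at its end, in the units of the state.
- telemetry.get_state(): the state, without advancing time (a new reading comes with each control period).
- cams.get_image(name): name is "side" or "top"; returns a dict with "image" (420x560x3 uint8, red, green, blue), "camera_matrix" (3x3 intrinsics, pixels), "eye" and "attitude" of the camera in the world. Camera axes: x right, y down, z forward; pixel columns grow to the right and rows downward; lengths in m; the calibration is good to about 2 mm. A picture is of the moment at which its call begins. There is no depth.
- manip.sign_off(): hands the job in, once; it reports no verdict.
Trained networks look in a picture, given as the dict that the camera call returned (one of the last four; its "shot" number tells which), for a name from the list of things; names that differ only in an ending like _2 or _b are one class to them, and where a whole thing is asked for, a point or a joint stands for the part that bears it (a point fixed in the world has none). Each returns a list of dicts, best first, with "confidence" (0 to 1); they miss things now and then, are a little off and sometimes report something else, mostly with a low value. They report only what shows in the picture. A call takes as long as a camera call.
- finder.boxes_of(picture, thing): "xy" ([column, row] in pixels, amid what is visible of it).
The state is a dict: "clock": time; "qpos": joint angles; "qd": joint speeds; "effort": joint torques, N m; "position": TCP position; "ee_rot": TCP orientation; "contact_force": force on the tool from outside, world axes, zero at the start; "moment": the same for the moment, N m; "width": finger opening in m.
Only numpy, scipy, OpenCV 4.12 (cv2) and the standard library are available. Lean on these libraries where they do the work, as an engineer would, in place of code of your own. Each camera call takes 0.05 s, during which the arm holds its last target.

## Working session

There is one attempt and no reset: what is moved stays moved. The work goes in short steps, Python scripts to look and compute and a tool call to move; the robot and the scene stay as the last step left them, time stands still between calls to the robot, and variables do not carry over. Pictures are saved under pics/ and viewed, and the job is handed in when it is done.

Besides the shell and the picture viewer there is one more tool, called after "Emit:" as name(argument=value, ...) on one line, values as JSON. carry_out: Moves the arm, as the interface text tells. Its arguments: {"type":"object","properties":{"rows":{"type":"array","items":{"type":"array","items":{"type":"array","items":{"type":"number"}}}},"force":{"type":"number"}},"required":["rows"]}

```bash
mkdir -p pics
python3 - <<'E'
from rig import telemetry, cams, manip, finder
import cv2, numpy as np
s=telemetry.get_state(); print(s)
for n in ["side","top"]:
    p=cams.get_image(n); cv2.imwrite(f"pics/{n}0.png",p["image"][:,:,::-1])
    print(n,p["camera_matrix"],p["eye"],p["attitude"])
    for t in ["left_pull","right_pull","middle_pull","oval_die"]:
        print(t,[(np.round(d["xy"],1).tolist(),round(d["confidence"],2)) for d in finder.boxes_of(p,t)][:4])
E
```

```text
{'clock': 0.0, 'qpos': array([-1.36495513e+00,  2.76609821e-01,  1.50614428e+00,  2.86280970e-05,
        1.36069683e+00, -1.20973570e-01]), 'qd': array([ 1.02803557e-03,  1.65355913e-03, -7.14761583e-04,  6.19803733e-05,
        2.76805340e-04,  7.82379703e-04]), 'effort': array([-6.06901631e-04, -4.16780734e+01, -2.45806414e+01, -5.83428209e-05,
        1.08449988e-02,  6.20628924e-06]), 'position': array([ 0.18450089, -0.54403538,  0.23042682]), 'ee_rot': array([-6.38845342e-04,  8.12718034e-01, -5.82656446e-01, -6.74810363e-04]), 'contact_force': array([-0.20304213, -0.18834617, -0.1520396 ]), 'moment': array([ 0.05083989, -0.03057126, -0.02872018]), 'width': 0.08528185099426791}
side [[474.49764646   0.         278.4242752 ]
 [  0.         474.49764646 209.23761764]
 [  0.           0.           1.        ]] [ 0.8460733  -0.25940644  0.99432583] [-0.22486438  0.90890898  0.34030881 -0.08666254]
left_pull [([319.9, 173.2], 0.67)]
right_pull [([176.7, 263.8], 0.42)]
middle_pull [([253.1, 217.8], 0.52)]
oval_die [([226.5, 298.1], 0.96)]
top [[502.75171925   0.         275.52728225]
 [  0.         502.75171925 206.185831  ]
 [  0.           0.           1.        ]] [0.45672005 0.0786234  1.1734002 ] [-0.02666907  0.7165938  -0.69597079  0.03750659]
left_pull [([201.3, 213.2], 0.47)]
right_pull [([365.0, 248.4], 0.68)]
middle_pull []
oval_die [([363.1, 184.8], 0.69)]
```

View pics/side0.png

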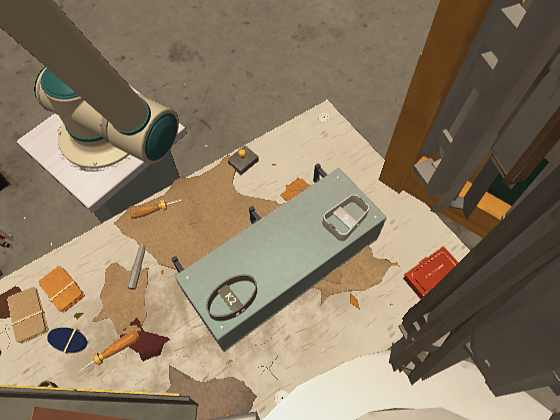

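View pics/top0.png

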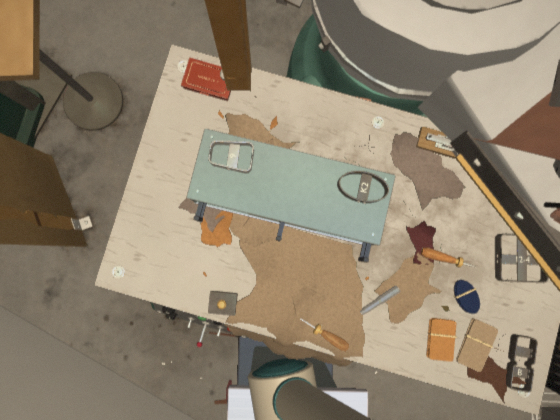

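```bash
cat > h.py <<'E'
import numpy as np
from scipy.spatial.transform import Rotation as R
def ray(p,uv):
    K=p["camera_matrix"]; q=p["attitude"]
    d=np.linalg.inv(K)@[uv[0],uv[1],1]
    return R.from_quat([q[1],q[2],q[3],q[0]]).apply(d)
def at_z(p,uv,z):
    d=ray(p,uv); e=np.array(p["eye"]); return e+d*(z-e[2])/d[2]
def proj(p,X):
    q=p["attitude"]; c=R.from_quat([q[1],q[2],q[3],q[0]]).inv().apply(np.array(X)-p["eye"])
    u=c@p["camera_matrix"].T; return u[...,:2]/u[...,2:]
E
python3 - <<'E'
from rig import cams
from h import *
for n,pts in dict(side=[([319.9,173.2],.09),([176.7,263.8],.09),([253.1,217.8],.09),([226.5,298.1],.135)],top=[([201.3,213.2],.112),([365,248.4],.112),([363,184.8],.135)]).items():
    p=cams.get_image(n)
    for uv,z in pts: print(n,uv,at_z(p,uv,z).round(4))
E
```

```text
side [319.9, 173.2] [0.5384 0.2285 0.09  ]
side [176.7, 263.8] [ 0.4546 -0.1319  0.09  ]
side [253.1, 217.8] [0.5011 0.0474 0.09  ]
side [226.5, 298.1] [ 0.5943 -0.1241  0.135 ]
top [201.3, 213.2] [0.534 0.22  0.112]
top [365, 248.4] [ 0.4698 -0.1276  0.112 ]
top [363, 184.8] [ 0.6018 -0.1173  0.135 ]
```

The oval die (side px 231,297; top px 363,186) is on the right end bay, over right_pull (side 177,264; top 365,250). The straight-sided die is on the left. Next I'll measure more precisely.

Run:
```python
import cv2
a=cv2.imread("pics/side0.png")[140:290,150:350]; cv2.imwrite("pics/sz.png",cv2.resize(a,None,fx=4,fy=4,interpolation=cv2.INTER_CUBIC))
b=cv2.imread("pics/top0.png")[180:280,180:380]; cv2.imwrite("pics/tz.png",cv2.resize(b,None,fx=4,fy=4,interpolation=cv2.INTER_CUBIC))
b=cv2.imread("pics/top0.png")[120:260,180:400]; cv2.imwrite("pics/tz2.png",cv2.resize(b,None,fx=3.6,fy=3.6,interpolation=cv2.INTER_CUBIC))
```

```text
(no output)
```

View pics/sz.png

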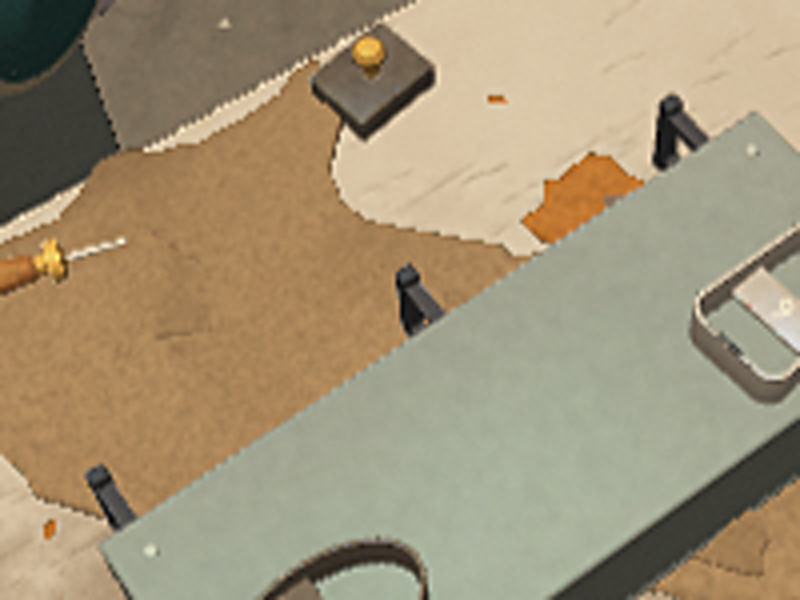

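View pics/tz.png

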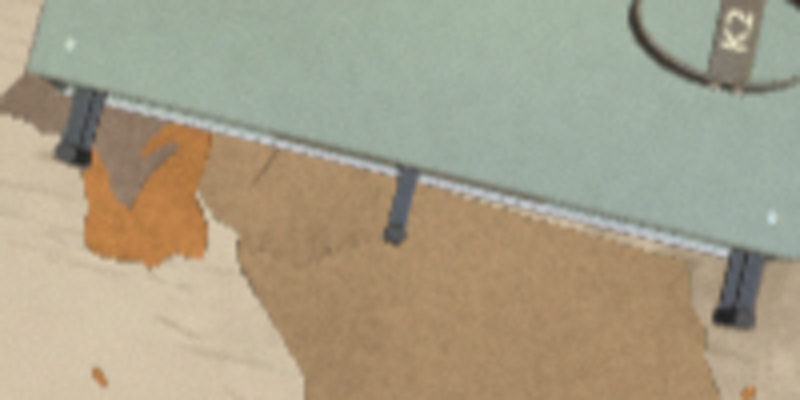

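View pics/tz2.png

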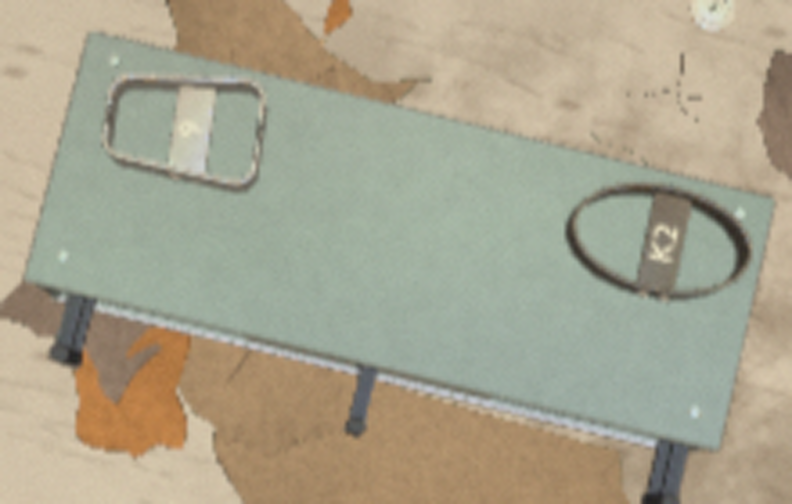

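Run:
```python
from rig import cams
from h import *
T=cams.get_image("top"); S=cams.get_image("side")
c=[at_z(T,[180+u/3.6,120+v/3.6],.12) for u,v in [(92,33),(775,197),(720,447),(25,283)]]
print(np.round(c,4)); 
print([np.linalg.norm(c[i]-c[(i+1)%4]).round(3) for i in range(4)])
d=(c[3]-c[2]+c[0]-c[1])[:2]; yaw=np.arctan2(d[1],d[0]); print("doors dir yaw",yaw, "tool yaw off", yaw-np.pi/2)
yh=d/np.linalg.norm(d); xh=np.array([yh[1],-yh[0]])
ctr=np.mean(c,0)[:2]; mid=ctr-xh*(.0775+.038); print("mid pred",mid,"xh",xh,"yh",yh)
for nm,(u,v) in dict(r=(98,475),m=(405,271),l=(671,102)).items():
    X=at_z(S,[150+u/4,140+v/4],.112)[:2]; print("side",nm,X.round(4),"cab",((X-mid)@xh).round(4),((X-mid)@yh).round(4))
for nm,(u,v) in dict(r=(737,311),m=(396,237),l=(75,152)).items():
    X=at_z(T,[180+u/4,180+v/4],.112)[:2]; print("top",nm,X.round(4),"cab",((X-mid)@xh).round(4),((X-mid)@yh).round(4))
q=[-6.38845342e-04,8.12718034e-01,-5.82656446e-01,-6.74810363e-04]
print(R.from_quat(q[1:]+q[:1]).as_matrix().round(3))
```

```text
[[ 0.713   0.2174  0.12  ]
 [ 0.6276 -0.1886  0.12  ]
 [ 0.4795 -0.1575  0.12  ]
 [ 0.5633  0.2503  0.12  ]]
[np.float64(0.415), np.float64(0.151), np.float64(0.416), np.float64(0.153)]
doors dir yaw 1.3658497470477182 tool yaw off -0.20494657974717834
mid pred [0.48273437 0.05392281] xh [ 0.97907186 -0.20351486] yh [0.20351486 0.97907186]
side r [ 0.453  -0.1305] cab 0.0084 -0.1866
side m [0.4904 0.0549] cab 0.0074 0.0025
side l [0.5297 0.2292] cab 0.0103 0.1812
top r [ 0.4501 -0.1262] cab 0.0048 -0.183
top m [0.4839 0.0544] cab 0.001 0.0007
top l [0.5237 0.225 ] cab 0.0053 0.1758
[[ 0.321 -0.947 -0.   ]
 [-0.947 -0.321  0.002]
 [-0.002 -0.    -1.   ]]
```

Emit:
carry_out(rows=[[[1,2.2,3.45,0,-0.0443],[1,2.2,3.45,0,-0.0443],[1,2.2,3.45,0,-0.0443],[1,2.2,3.45,0,-0.0443],[1,2.2,3.45,0,-0.0443],[1,2.2,3.45,0,-0.0443],[1,2.2,3.45,0,-0.0443],[1,2.2,3.45,0,-0.0443],[1,2.2,3.45,0,-0.0443],[1,2.2,3.45,0,-0.0443],[1,2.2,3.45,0,-0.0443],[1,2.2,3.45,0,-0.0443]]], force=25)

```text
clock: 1.9
position: [0.4493, -0.1291, 0.2316]
ee_rot: [0.0, -0.63, 0.776, -0.0]
contact_force: [0.6, -0.0, 0.5]
width: 0.0857
```

Run:
```python
from rig import telemetry,cams
from h import *
import cv2
s=telemetry.get_state(); print(s["position"],s["clock"],s["width"],s["qpos"],s["contact_force"])
q=s["ee_rot"]; print(R.from_quat([q[1],q[2],q[3],q[0]]).as_matrix().round(3))
for n in ["side","top"]:
    p=cams.get_image(n); im=p["image"][:,:,::-1].copy()
    cv2.imwrite(f"pics/{n}1.png",im)
```

```text
[ 0.44930967 -0.12910467  0.23163024] 1.9 0.08568451215135876 [-4.28652717e-01  1.12164137e-01  1.71808663e+00 -2.00035446e-04
  1.31043890e+00  1.34887491e+00] [ 0.64633464 -0.04078515  0.54079883]
[[-0.205 -0.979  0.001]
 [-0.979  0.205 -0.001]
 [ 0.    -0.001 -1.   ]]
```

View pics/side1.png

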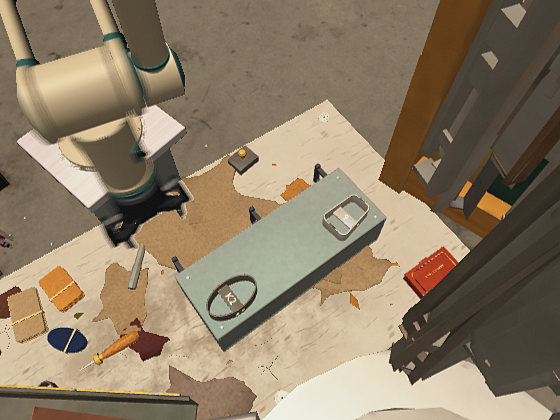

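View pics/top1.png

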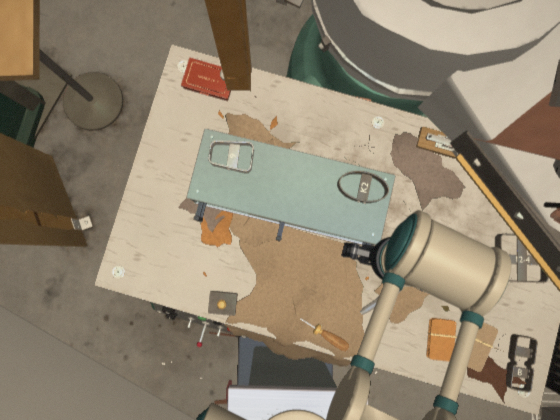

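The side view shows the open gripper (fingers at px 115,235 and 185,205) ahead of the cabinet, with right_pull at 177,264. I'll come down to just above the bar and check the alignment.

Emit:
carry_out(rows=[[[1,0,0.1,-2.5,0],[1,0,0,-2.5,0],[1,0,0,-2.5,0],[1,0,0,-2.5,0],[1,0,0,0,0]]])

```text
clock: 2.5
position: [0.4458, -0.1292, 0.1287]
ee_rot: [-0.002, -0.631, 0.776, 0.003]
contact_force: [-0.8, 0.3, 0.9]
width: 0.0854
```

Run:
```python
from rig import telemetry,cams
from h import *
import cv2
s=telemetry.get_state(); print(s["position"],s["clock"])
p=cams.get_image("side"); im=p["image"][:,:,::-1].copy()
print(proj(p,np.array([s["position"],[.449,-.128,.112]])))
cv2.imwrite("pics/side2.png",cv2.resize(im[160:310,80:280],None,fx=4,fy=4,interpolation=cv2.INTER_CUBIC))
```

```text
[ 0.44575289 -0.12919234  0.12867517] 2.5
[[170.80035464 252.86968213]
 [174.05685858 256.66186748]]
```

View pics/side2.png

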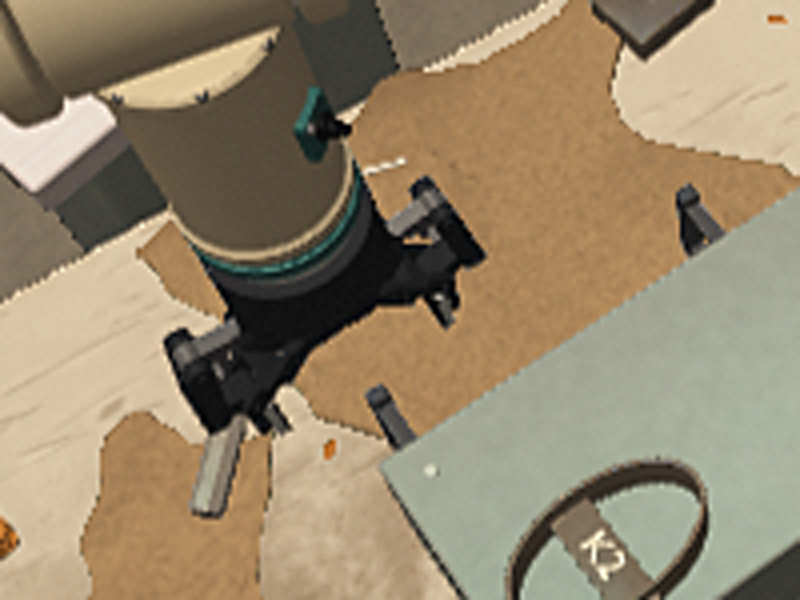

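The fingertips (crop px 282,425 and 447,318) straddle the bar's top (378,395) about evenly along the doors. The tool needs to go about 5 mm further in x. I'll descend, close and slide.

Emit:
carry_out(rows=[[[1,0.4,0,0,0],[1,0,0,-1.8,0],[1,0,0,-1.8,0],[1,0,0,-1.8,0],[1,0,0,0,0],[-0.2,0,0,0,0],[-1,0,0,0,0],[-1,0,0,0,0],[-1,0,0,0,0],[-1,0,0,0,0],[-1,0,0,0,0],[-1,0,0,0,0]]], force=25)

```text
clock: 3.75
position: [0.4528, -0.1298, 0.0778]
ee_rot: [0.0, -0.631, 0.776, -0.0]
contact_force: [-1.3, 0.3, 4.6]
width: 0.0118
```

Run:
```python
from rig import telemetry,cams
from h import *
import cv2
s=telemetry.get_state(); print(s["position"],s["clock"],s["width"],s["contact_force"])
p=cams.get_image("side"); im=p["image"][:,:,::-1].copy()
cv2.imwrite("pics/side3.png",cv2.resize(im[160:310,80:280],None,fx=4,fy=4,interpolation=cv2.INTER_CUBIC))
```

```text
[ 0.45283784 -0.12977816  0.07781496] 3.75 0.011828024607082245 [-1.34284254  0.26802954  4.57942959]
```

View pics/side3.png

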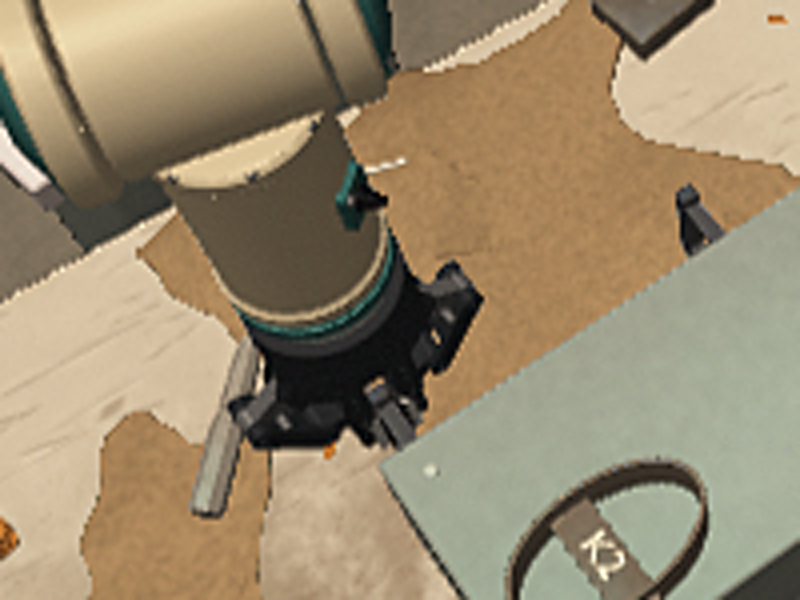

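The bar is held: width 11.8 mm against the bar's 12 mm. Now sliding along the doors.

Emit:
carry_out(rows=[[[-1,0.12,0.59,0,0],[-1,0.245,1.175,0,0],[-1,0.245,1.175,0,0],[-1,0.245,1.175,0,0],[-1,0.245,1.175,0,0],[-1,0.245,1.175,0,0],[-1,0.245,1.175,0,0],[-1,0.12,0.59,0,0],[-1,0,0,0,0]]])

```text
clock: 4.7
position: [0.4707, -0.0464, 0.0778]
ee_rot: [0.001, -0.631, 0.776, -0.0]
contact_force: [0.3, 2.6, 5.5]
width: 0.0115
```

Run:
```python
from rig import telemetry,cams
from h import *
import cv2
s=telemetry.get_state(); print(s["position"],s["clock"],s["width"],s["contact_force"])
print((s["position"]-np.array([0.4528,-.1298,.0778]))[:2]@[[.2035,.979],[.979,-.2035]])
p=cams.get_image("side"); im=p["image"][:,:,::-1].copy()
cv2.imwrite("pics/side4.png",cv2.resize(im[140:290,150:350],None,fx=4,fy=4,interpolation=cv2.INTER_CUBIC))
```

```text
[ 0.47069471 -0.0463601   0.0778143 ] 4.7 0.01148220961545215 [0.33874774 2.62992528 5.53649504]
[0.08532924 0.0005389 ]
```

View pics/side4.png

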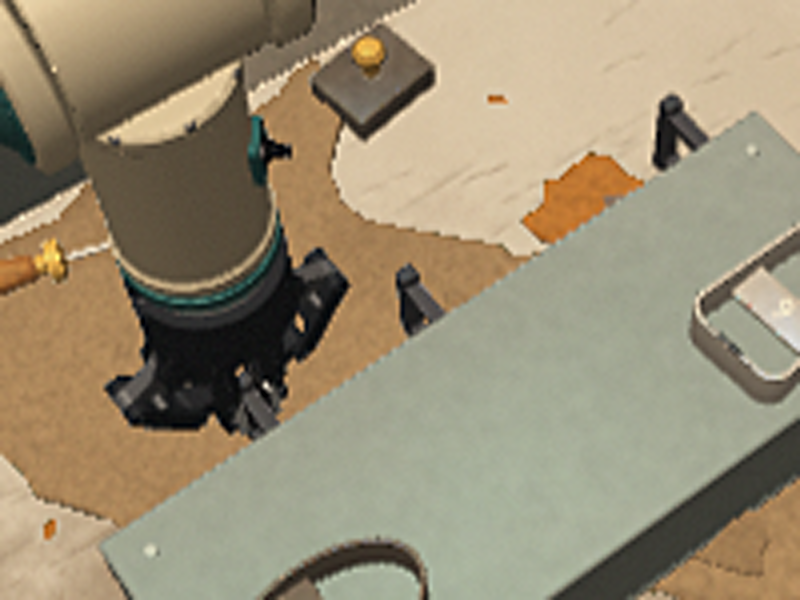

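The door follows the pull and the middle and left pulls haven't moved (crop 405,271 and 671,102, as before). It's roughly 12–15 mm short of the stop, so I'll continue slowly.

Emit:
carry_out(rows=[[[-1,0.08,0.39,0,0],[-1,0.08,0.39,0,0],[-1,0.06,0.29,0,0],[-1,0,0,0,0]]])

```text
clock: 5.15
position: [0.4728, -0.0366, 0.0778]
ee_rot: [0.001, -0.631, 0.776, -0.001]
contact_force: [1.3, -0.7, 5.2]
width: 0.0114
```

Emit:
carry_out(rows=[[[-1,0.04,0.2,0,0],[-1,0.04,0.2,0,0],[-1,0,0,0,0]]])

```text
clock: 5.45
position: [0.4736, -0.0328, 0.0778]
ee_rot: [0.001, -0.631, 0.776, -0.001]
contact_force: [1.1, -1.0, 5.5]
width: 0.011
```

Run:
```python
from rig import telemetry
s=telemetry.get_state(); print(s["position"],s["clock"],s["contact_force"])
```

```text
[ 0.47363514 -0.03283948  0.07781594] 5.45 [ 1.11822344 -1.04490214  5.53807805]
```

Emit:
carry_out(rows=[[[-1,0.04,0.2,0,0],[-1,0.04,0.2,0,0],[-1,0,0,0,0]]])

```text
clock: 5.75
position: [0.4741, -0.0305, 0.0778]
ee_rot: [-0.001, -0.632, 0.775, -0.002]
contact_force: [-0.6, -6.3, 4.8]
width: 0.0117
```

Run:
```python
from rig import telemetry,cams
from h import *
import cv2
s=telemetry.get_state(); print(s["position"],s["clock"],s["width"],s["contact_force"])
p=cams.get_image("side"); im=p["image"][:,:,::-1].copy()
cv2.imwrite("pics/side5.png",cv2.resize(im[140:290,150:350],None,fx=4,fy=4,interpolation=cv2.INTER_CUBIC))
```

```text
[ 0.47409908 -0.03047785  0.07782108] 5.75 0.011742157910858248 [-0.63792347 -6.31334387  4.83623246]
```

View pics/side5.png

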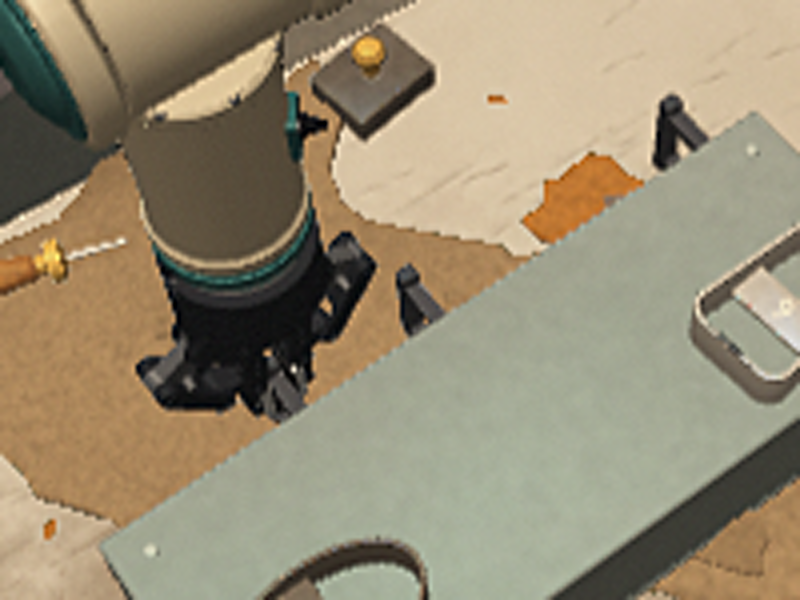

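The force has risen to 6.3 N with the tool lagging its command, so the door is at its stop. The middle and left pulls are unchanged in the picture. I'll relieve the load, let go and lift clear.

Emit:
carry_out(rows=[[[-1,-0.03,-0.14,0,0],[0,0,0,0,0],[0,0,0,0,0],[0,0,0,0,0],[0,0,0,0,0],[0,0,0,1.5,0],[0,0,0,3,0],[0,0,0,4,0],[0,0,0,4,0],[0,-3,0,3,0],[0,-4,0,0,0],[0,-4,0,0,0]]])

```text
clock: 7.0
position: [0.3626, -0.03, 0.2331]
ee_rot: [0.0, -0.631, 0.775, -0.001]
contact_force: [-0.8, 0.2, -0.0]
width: 0.0424
```

Run:
```python
from rig import telemetry,cams,finder
from h import *
import cv2
s=telemetry.get_state(); print(s["position"],s["clock"],s["width"],s["contact_force"])
p=cams.get_image("side"); im=p["image"][:,:,::-1].copy()
for t in ["left_pull","right_pull","middle_pull"]: print(t,[(d["xy"],d["confidence"]) for d in finder.boxes_of(p,t)][:3])
cv2.imwrite("pics/side6.png",cv2.resize(im[140:290,150:350],None,fx=4,fy=4,interpolation=cv2.INTER_CUBIC))
```

```text
[ 0.36257717 -0.03000531  0.23312497] 7.0 0.04235837389591079 [-0.78923853  0.24108979 -0.02427341]
left_pull []
right_pull [([219.0, 238.0], 0.54)]
middle_pull [([251.9, 216.6], 0.42)]
```

View pics/side6.png

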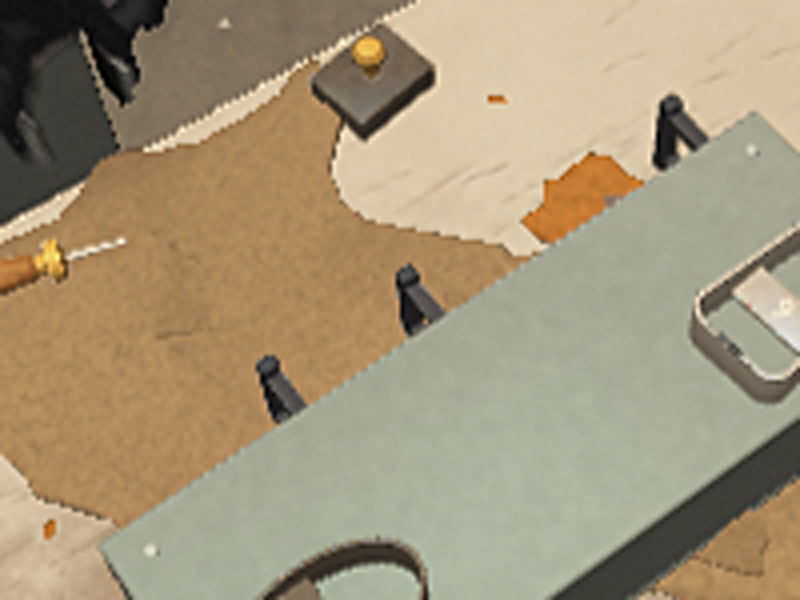

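Run:
```python
from rig import cams,manip
from h import *
p=cams.get_image("side")
a=at_z(p,[150+268/4,140+363/4],.112);b=at_z(p,[150+405/4,140+271/4],.112)
print((b-a)[:2]@[.2035,.979])
print(manip.sign_off())
```

```text
0.08725165255416646
the job is handed in; nothing more can be done
None
```

The right end bay, under the oval die, is open and the job is handed in. The arm gripped the right door's pull and slid it along the doors until the force rose to about 6 N at the stop. It then let go and moved clear.

**Opened door:** in the last picture the right pull stands about 87 mm from the middle pull along the doors. The stop is at 88 mm and the limit is 103 mm.

**Other doors:** the middle and left pulls showed at the same pixels before and after.

**Robot:** it ended clear of everything, with near-zero tool force, about 7 s into the 32 s allowed.

**Checks that disagreed:**
- The finder missed the left pull in the final side picture, so I checked that pull by eye.
- At the start, the two cameras differed by 3–6 mm on the pulls' positions. The grip still closed on the bar at the right width.

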